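# Shut the drain cock on the parts-washing tub

### The arm

A 6-joint arm with a two-finger parallel gripper is mounted at the origin on the work surface. World frame = base frame: x ahead of the robot, y to its left, z up, the work surface at z = 0. Lengths are in m, angles in rad, forces in N, time in s.
With the tool pointing down it reaches from about 0.275 to 0.75 m from the base axis. Payload 10.2 kg.
Tool frame: the origin (TCP) lies midway between the tips of the shut fingers; the grasp point (between the pads) lies 19 mm behind it (env.hold_point_z is the distance from the TCP to the grasp point, in m); x points along the fingers, z is the direction in which the jaws open and shut, and the axes are right-handed (so a half turn about x gives the same grasp; the last joint's range is limited). The gripper opens to 85 mm and grips with 20 to 120 N. Pads are 22 mm wide; open, the fingers measure 114 mm over their backs; the gripper's body (76 mm by 85 mm) begins 54 mm behind the grasp point. The pads swing forward as they close: fully open they stand 13 mm farther back than shut.
Start: joints at [-0.223, 0.313, 1.498, -0, 1.331, -0.223], TCP at [0.525, -0, 0.231] pointing down, gripper open.
Joint ranges: [-2.94, 2.94], [-0.97, 2.17], [0.19, 2.56], [-1.23, 4.37], [0.02, 3.11], [-2.88, 2.88]. Speed limits (rad/s): [2.39, 2.39, 3.01, 3.14, 3.14, 3.14].

### API

Orientations are given as a unit quaternion [x, y, z, w].
In Python, from bench import env, kinematics, monitor, eyes, job gives the robot as it stands. The module is installed in compiled form; this text tells all that it offers. Calls block until the motion is done:
- env.reach(position, orientation): joint-space move of the TCP to a pose.
- env.movel(position, velocity=0.15, frame=None, guard=None): straight line of the TCP; frame=None keeps the orientation; velocity is the mean speed in m/s. With guard (N) it stops when the force on the tool has changed by that much, and returns True; else False.
- env.set_joints(angles): joint-space move.
- env.release() and env.close_gripper(effort=None): open the fingers fully, or close them until they stop; effort is the grip in N (None keeps the last).
- env.hold(seconds).
- kinematics.ik(position, orientation): joint angles nearest the present ones, or None.
- monitor.sense(): the state.
- eyes.grab_frame(name): name is "scene" or "side" or "wrist"; returns a dict with "frame" (420x560x3 uint8, red, green, blue), "mtx" (3x3 intrinsics, pixels), "k1" (the pictures are not rectified: a ray, as slopes to the right and down, at radius r is drawn at 1 + k1 r^2 times it, then the intrinsics apply), "view" (4x4, takes a point from world to camera coordinates). Camera axes: x right, y down, z forward; pixel columns grow to the right and rows downward; lengths in m; the calibration is good to about 2 mm. A picture is of the moment at which its call begins. There is no depth.
A pose or a line that the arm cannot do raises env.MotionError and nothing moves.
- job.hand_in(): hands the job in, once; it reports no verdict.
The state is a dict: "clock": time; "joints": joint angles; "qvel": joint speeds; "joint_efforts": joint torques, N m; "position": TCP position; "ee_rot": TCP orientation; "contact_force": force on the tool from outside, world axes, zero at the start; "ft_torque": the same for the moment, N m; "finger_gap": opening from 0.0 (shut) to 1.0 (fully open).
Only numpy, scipy, OpenCV 4.12 (cv2) and the standard library are available. Lean on these libraries where they do the work, as an engineer would, in place of code of your own. Each camera call takes 0.05 s, during which the arm holds its last target. There are 200 camera calls.

### The job

The drain cock on the grey parts-washing tub has worked loose and stands open. Shut it: push its plug into the tapered barrel and, pressing all the while, turn the yellow lever round until it points along the red mark, so firmly that the plug stays in and the lever stays on the mark when you let go. Leave the bell, the hex key set and the tyre levers lying where they are.

Things in the scene. Friction and masses are not known exactly. Their poses are not given: they have to be found in the camera images.
- tub: Grey open parts-washing tub, 220 x 340 mm, 132 mm high, fixed. Origin: on the bench, straight below the middle of the top face of the cock's steel barrel (135 mm up). The tub begins 107 mm from the origin along its +x (away from the robot); z up. The barrel leans 25 degrees from vertical towards the tub's -x (towards the robot).
- lever_grip (a point): On the cock's axis, top face of the steel collar (50 mm diameter, 6 mm thick); turns with the lever. z: the axis, out of the barrel; -x: along the lever's tail. On this face stands the yellow grip, central, 40 (x) by 12 (y) by 30 mm tall: pinch it along y, pointing down the axis; fingertips may bear on the collar. The tail, 12 mm wide, 10 mm thick, lies on the collar and reaches 86 mm out.
- lever_tip (a point): Far end of the yellow lever's tail, 86 mm from the axis, 5 mm above the collar's top face. Axes as lever_grip.
- mark_end (a point): Outer end, 52 mm from the axis, of the red mark: a red tab 11 mm wide on a stiff ring round the barrel just under the collar. z: the cock's axis; -x: from the axis along the mark. It differs each time and stays put. Shut = the lever's tail lies over the mark (both point the same way seen along the axis).
- cock (a joint): Turn of the lever about the cock's axis, rad, counter-clockwise positive seen from outside; 0 = tail straight down the slope towards the robot; range -0.7 to 2.0. With the plug loose, the tail's weight swings it back to within about 0.4 of 0 when let go. Turning while pressed takes about 0.1 to 0.3 N m.
- plug (a joint): Depth of the plug in the barrel along the axis, m: 0 = loose and proud (held out by a 1 to 2 N spring), taper bites from 0.0018, stop at 0.0055. 12 N pressed without turning gives 0.0032; turning while pressing draws it deeper at the same force. Turned without pressing it works loose and springs out; pressed until the turning has stopped, it holds by friction.
- mark (a joint): Where the red mark stands, rad, same zero and sense as cock (mark and cock equal = lever on the mark).
- bell: Red plastic bicycle bell, 54 mm diameter, 36 mm high, loose on the bench; origin at the centre of its underside.
- hex_set: Steel fold-out hex key set, 95 x 32 x 20 mm, loose; origin at the centre of its underside, x lengthwise.
- tyre_lever0: Blue plastic tyre lever, 125 x 19 x 8 mm, loose; origin under its middle, x lengthwise.
- tyre_lever1: A second tyre lever like the first.

How it is judged:
On the way, in this order (a step that is already met when the one before it is completed fails the run):
1. the plug is pushed in to bite while the lever is still more than 17 degrees short of the mark (value of joint plug above 0.0022 m and angle between the x axis of lever_tip and the x axis of mark_end, either way round above 0.3 rad), for 0.1 s.
2. the lever comes to the mark (within 8 degrees) with the plug still in (value of joint plug above 0.0025 m and angle between the x axis of lever_tip and the x axis of mark_end, either way round below 0.14 rad), for 0.2 s.
At the end, for the whole second after the job is handed in: The lever stands still within 8 degrees of the red mark with nobody holding it, and the plug stays at least 2.5 mm in (all of step 2 and velocity of joint cock between -0.05 and 0.05 rad/s); the robot touches nothing.
It fails at once if a bystander (bell, hex key set, tyre lever) is shifted more than 30 mm (distance of any of bell, hex_set, tyre_lever0, tyre_lever1 from where it was at the start of the episode above 0.03 m).
It also fails if it takes over 43 s, if anything falls off the work surface, if the arm or the gripper's body presses on something with over 40 N, if the wrist force passes 120 N, or if a joint passes its speed limit or range.

## Working session

There is one attempt and no reset: what is moved stays moved. The work goes in short steps, each a Python script; the robot and the scene stay as the last script left them, time stands still between calls to the robot, and variables do not carry over. Pictures are saved under pics/ and viewed, about 8 in all and at most 12, crops included, and the job is handed in when it is done.

```bash
mkdir -p pics
cat > h.py <<'E'
import numpy as np, cv2
from bench import env, kinematics, monitor, eyes, job
from scipy.spatial.transform import Rotation as R
def undist(f,px):
    K=f["mtx"];p=np.atleast_2d(px).astype(float)
    d=np.c_[(p[:,0]-K[0,2])/K[0,0],(p[:,1]-K[1,2])/K[1,1]]; s=d.copy()
    for _ in range(20): s=d/(1+f["k1"]*(s**2).sum(1,keepdims=True))
    return s
def ray(f,px):
    V=np.array(f["view"]);s=undist(f,px); d=np.c_[s,np.ones(len(s))]@V[:3,:3]
    return -V[:3,:3].T@V[:3,3], d/np.linalg.norm(d,axis=1,keepdims=True)
def plane(f,px,p0,n):
    o,d=ray(f,px); t=((p0-o)@n)/(d@n); return o+d*t[:,None]
def proj(f,P):
    V=np.array(f["view"]);c=np.atleast_2d(P)@V[:3,:3].T+V[:3,3]; s=c[:,:2]/c[:,2:]
    s=s*(1+f["k1"]*(s**2).sum(1,keepdims=True)); K=f["mtx"]
    return np.c_[s[:,0]*K[0,0]+K[0,2],s[:,1]*K[1,1]+K[1,2]]
def tri(fa,pa,fb,pb):
    oa,da=ray(fa,pa);ob,db=ray(fb,pb);da=da[0];db=db[0]
    t=np.linalg.lstsq(np.c_[da,-db],ob-oa,rcond=None)[0]
    a=oa+t[0]*da;b=ob+t[1]*db; return (a+b)/2,np.linalg.norm(a-b)
def save(n,im): cv2.imwrite(n,cv2.cvtColor(np.ascontiguousarray(im),cv2.COLOR_RGB2BGR))
E
python3 - <<'E'
from h import *
import pickle
fs={n:eyes.grab_frame(n) for n in("scene","side","wrist")}
pickle.dump(fs,open("f0.pkl","wb"))
for n,f in fs.items(): save(f"pics/{n}0.png",f["frame"]); print(n,f["k1"],np.round(ray(f,[[280,210]])[0],3))
s=monitor.sense();print(s["clock"],s["ee_rot"],s["contact_force"])
E
```

```text
scene -0.0266104049192544 [1.14  0.188 0.767]
side -0.13506023633126776 [ 0.457 -0.639  0.742]
wrist -0.08562032061891424 [0.524 0.073 0.374]
0.15 [8.65008295e-05 7.07454014e-01 8.07034865e-05 7.06759367e-01] [-0.77909591 -0.26823512 -1.21790394]
```

View pics/scene0.png

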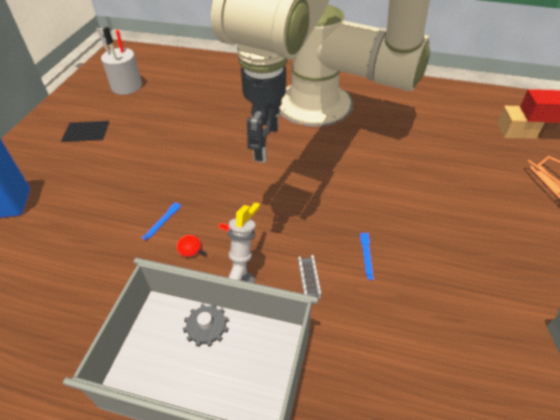

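View pics/side0.png

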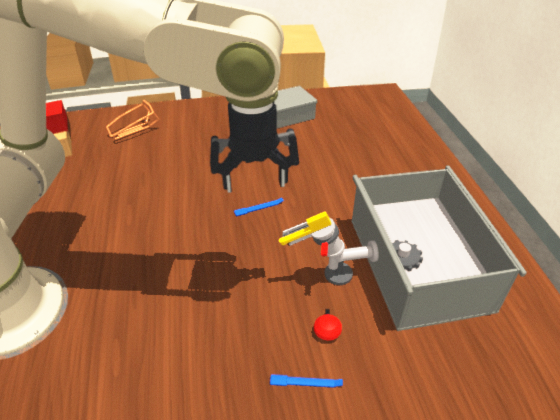

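View pics/wrist0.png

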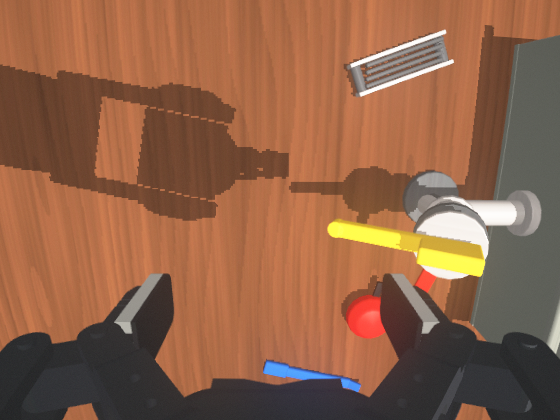

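The wrist picture shows the yellow lever, with its tip at (335,229) and grip at about (450,255). The collar disc is near (450,240) and the red mark tab near (427,282). The bell is at (370,315). In the scene view the tub's near rim runs (138,263) to (312,300). Next I'll enlarge crops of the cock.

Run:
```python
from h import *
import pickle
fs=pickle.load(open("f0.pkl","rb"))
def crop(n,x,y,w,h,s): return cv2.resize(fs[n]["frame"][y:y+h,x:x+w],None,fx=s,fy=s,interpolation=cv2.INTER_CUBIC)
a=crop("wrist",320,180,200,140,4); 
b=np.hstack([crop("scene",205,190,80,100,5),crop("side",270,200,80,100,5)])
save("pics/c1.png",a); save("pics/c2.png",b)
for n in fs:
    h=cv2.cvtColor(fs[n]["frame"],cv2.COLOR_RGB2HSV)
    for c,m in (("y",cv2.inRange(h,(22,150,90),(35,255,255))),("r",cv2.inRange(h,(0,225,130),(4,255,255)))):
        k,l,st,ce=cv2.connectedComponentsWithStats(m)
        print(n,c,[(st[i].tolist(),np.round(ce[i],1).tolist()) for i in range(1,k) if st[i,4]>15])
f=fs["scene"]; print(plane(f,[[138,263],[312,300]],np.array([0,0,.132]),np.array([0,0,1.])))
f=fs["side"]; print(plane(f,[[355,183],[403,324],[445,172],[520,266]],np.array([0,0,.132]),np.array([0,0,1.])))
```

```text
scene y [([236, 203, 23, 24, 299], [245.3, 213.3])]
scene r [([220, 225, 7, 5, 20], [223.6, 226.5]), ([178, 236, 22, 19, 289], [188.0, 245.0])]
side y [([279, 212, 52, 33, 557], [308.1, 227.5])]
side r [([321, 244, 6, 12, 52], [323.8, 249.5]), ([314, 315, 27, 25, 377], [326.7, 327.4])]
wrist y [([328, 219, 157, 58, 3576], [416.3, 246.0])]
wrist r []
[[ 0.76739136 -0.17669566  0.132     ]
 [ 0.76627951  0.14300577  0.132     ]]
[[ 0.75268434  0.11701094  0.132     ]
 [ 0.72239114 -0.25101039  0.132     ]
 [ 0.96883348  0.12205821  0.132     ]
 [ 0.98449651 -0.17439266  0.132     ]]
```

View pics/c1.png

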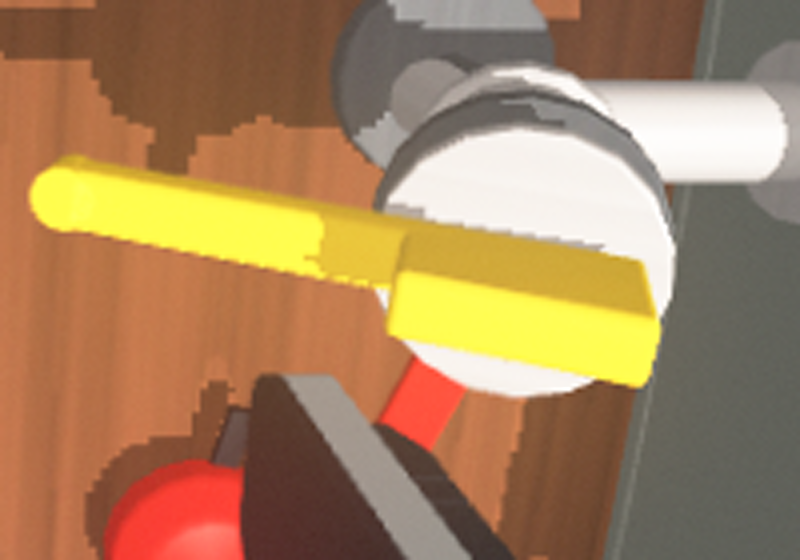

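View pics/c2.png

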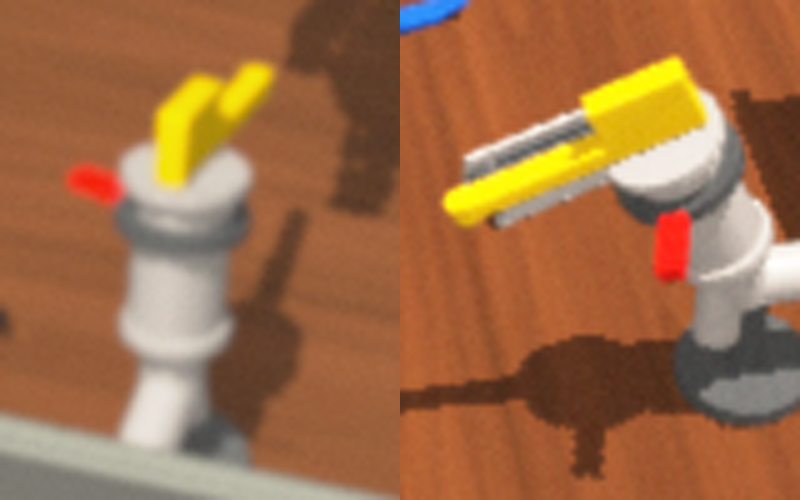

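The crops give these features:

| Feature | Wrist | Scene | Side |
|---|---|---|---|
| Lever tip | (332,228.8) | (258.6,204) | (282.4,242) |
| Collar centre | (451,245.5) | (242,225) | (323,230) |
| Grip top centre | (450.5,262) | (243.4,209) | – |
| Mark's outer end | hidden behind the finger | (218.6,226) | (324.6,255.6) |

I'll triangulate these.

Run:
```python
from h import *
import pickle, itertools
fs=pickle.load(open("f0.pkl","rb"))
P={"tip":dict(wrist=(332,228.8),scene=(258.6,204),side=(282.4,242)),
"collar":dict(wrist=(451.2,245.5),scene=(242.2,224.8),side=(323.4,230)),
"grip":dict(wrist=(450.5,262),scene=(243.4,209)),
"mark":dict(scene=(218.6,226),side=(324.6,255.6))}
for k,v in P.items():
    for a,b in itertools.combinations(v,2):
        p,e=tri(fs[a],v[a],fs[b],v[b]); print(k,a,b,np.round(p,4),round(e,4))
```

```text
tip wrist scene [ 0.5655 -0.0107  0.1215] 0.0041
tip wrist side [ 0.5679 -0.0156  0.1137] 0.0023
tip scene side [ 0.5659 -0.0124  0.1155] 0.0094
collar wrist scene [ 0.6464 -0.0169  0.1451] 0.0007
collar wrist side [ 0.6489 -0.0202  0.1376] 0.0028
collar scene side [ 0.645  -0.0199  0.1394] 0.0061
grip wrist scene [ 0.632  -0.0166  0.1743] 0.0002
mark scene side [ 0.6392 -0.0696  0.1186] 0.0007
```

```bash
cat >> h.py <<'E'
L=np.deg2rad(25)
def axes(psi):
    Z=R.from_euler('z',psi).as_matrix()
    return Z@[-np.sin(L),0,np.cos(L)], Z@[-np.cos(L),0,-np.sin(L)], Z@[0,-1,0.]
def quat(phi,s=1,psi=0.):
    a,u,v=axes(psi); t=u*np.cos(phi)+v*np.sin(phi); z=s*np.cross(a,-t); x=-a
    return R.from_matrix(np.c_[x,np.cross(z,x),z]).as_quat()
E
python3 - <<'E'
from h import *
C=np.array([.647,-.019,.1425]); a=axes(0)[0]
for s in(1,-1):
    for d in (.1,0):
        print(s,d,[None if q is None else np.round(q,2).tolist() for q in (kinematics.ik(C+a*d,quat(p,s)) for p in(-.06,.6,1.25,1.5))])
s=1 if kinematics.ik(C,quat(1.4,1)) is not None and abs(kinematics.ik(C,quat(1.4,1))[5])<2.7 and abs(kinematics.ik(C,quat(-.1,1))[5])<2.7 else -1
print("use",s)
env.reach(C+a*.1,quat(-.06,s))
import pickle
fs={n:eyes.grab_frame(n) for n in("scene","side","wrist")}
pickle.dump(fs,open("f1.pkl","wb")); save("pics/w1.png",cv2.resize(fs["wrist"]["frame"],(784,588),interpolation=cv2.INTER_CUBIC))
m=monitor.sense();print(m["clock"],m["position"],m["contact_force"],np.round(m["joints"],2))
E
```

```text
1 0.1 [[-0.27, 0.27, 1.61, 0.15, 0.84, -1.86], [-0.27, 0.27, 1.61, 0.15, 0.84, -2.52], None, [-0.27, 0.27, 1.61, 0.15, 0.84, 2.86]]
1 0 [[-0.25, 0.46, 1.6, 0.17, 0.67, -1.88], [-0.25, 0.46, 1.6, 0.17, 0.67, -2.54], None, [-0.25, 0.46, 1.6, 0.17, 0.67, 2.85]]
-1 0.1 [[-0.27, 0.27, 1.61, 0.15, 0.84, 1.28], [-0.27, 0.27, 1.61, 0.15, 0.84, 0.62], [-0.27, 0.27, 1.61, 0.15, 0.84, -0.03], [-0.27, 0.27, 1.61, 0.15, 0.84, -0.28]]
-1 0 [[-0.25, 0.46, 1.6, 0.17, 0.67, 1.27], [-0.25, 0.46, 1.6, 0.17, 0.67, 0.61], [-0.25, 0.46, 1.6, 0.17, 0.67, -0.04], [-0.25, 0.46, 1.6, 0.17, 0.67, -0.29]]
use -1
1.6417 [ 0.60473283 -0.01893422  0.23310404] [-0.92741143  0.42937554  0.20244829] [-0.27  0.27  1.61  0.15  0.84  1.28]
```

View pics/w1.png

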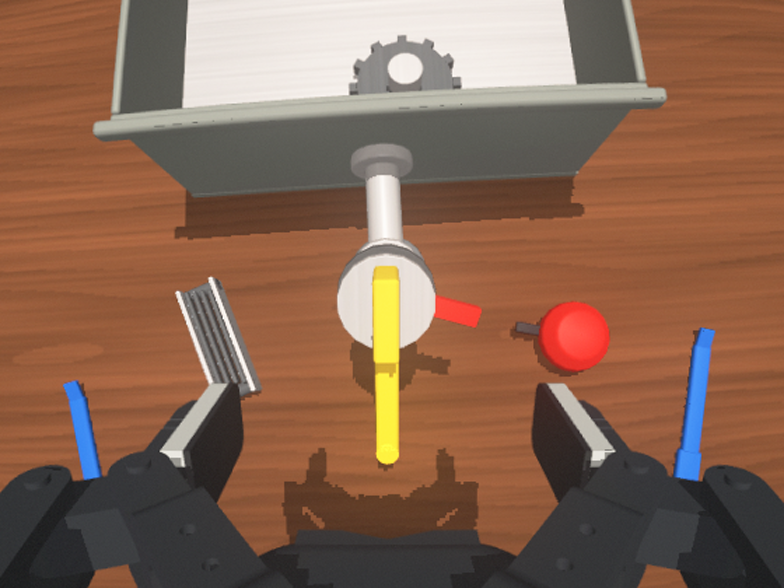

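The picture shows the lever straight down image column 387, with the collar centre at (387,299) and the lever tip at (387,460). The mark tab ends near (479,316), and the tub rim corners are at (95,130) and (665,96). I'll compute the yaw, cock and mark angles from these.

Run:
```python
from h import *
import pickle
f=pickle.load(open("f1.pkl","rb"));w=f["wrist"]
k=lambda *p:(np.array(p)+.5)/1.4-.5
r=plane(w,k((95,127),(665,92)),np.array([0,0,.132]),np.array([0,0,1.])); d=r[1]-r[0]
psi=np.arctan2(-d[0],d[1]) if d[1]>0 else np.arctan2(d[0],-d[1])
print(r.round(4),np.linalg.norm(d),"psi",psi)
hsv=cv2.cvtColor(w["frame"],cv2.COLOR_RGB2HSV)
m=cv2.inRange(hsv,(0,180,120),(5,255,255)); m[:,345:]=0; m[:205]=0;m[235:]=0
c=max(cv2.findContours(m,0,2)[0],key=cv2.contourArea); print("tab rect",cv2.minAreaRect(c), np.array(cv2.boxPoints(cv2.minAreaRect(c))).round(1).tolist())
box=cv2.boxPoints(cv2.minAreaRect(c)); 
far=box[np.argsort(box[:,0])[2:]].mean(0); near=box[np.argsort(box[:,0])[:2]].mean(0)
for psi in (0,psi):
    a,u,v=axes(psi)
    C=np.array([.647,-.019,.1425])
    for hc in(.0,):
        Cc=plane(w,k((387,299)),C,a)[0]; n=a
        tip=plane(w,k((387,460)),C+a*.008,a)[0]-Cc
        g=plane(w,k((386,269),(386,362)),C+a*.03,a)
        mk=plane(w,[near,far],C-a*.010,a)-Cc; md=mk[1]-mk[0]
        A=lambda q:(np.arctan2(q@v,q@u),np.hypot(q@u,q@v))
        print("psi",psi,"Cc",Cc.round(4),"tip",A(tip),"gripdir",A(g[1]-g[0]),"gripmid",(g.mean(0)-a*.03).round(4),"markend",A(mk[1]),"markdir",A(md))
    O=Cc-a*(.0075); print("origin z check",O, "rim dist",(r.mean(0)-Cc)@np.r_[-v[1],v[0],0])
```

```text
[[ 0.7617  0.1493  0.132 ]
 [ 0.7615 -0.1862  0.132 ]] 0.3355190760419242 psi -0.0005459405099744214
tab rect ((325.94122314453125, 222.23532104492188), (33.46991729736328, 15.522278785705566), 14.03624439239502) [[307.79998779296875, 225.6999969482422], [311.6000061035156, 210.60000610351562], [344.1000061035156, 218.8000030517578], [340.29998779296875, 233.8000030517578]]
psi 0 Cc [ 0.6472 -0.0181  0.1426] tip (np.float64(-0.05857707201128755), np.float64(0.08937651428975821)) gripdir (np.float64(-0.05909616938228327), np.float64(0.043961553955326596)) gripmid [ 0.6477 -0.0177  0.1428] markend (np.float64(1.2551482994650554), np.float64(0.051015344503288734)) markdir (np.float64(1.258307151249411), np.float64(0.025351391921024268))
origin z check [ 0.65041107 -0.01810724  0.13581527] rim dist 0.11433270124918249
psi -0.0005459405099744214 Cc [ 0.6472 -0.0181  0.1426] tip (np.float64(-0.05806165826350531), np.float64(0.08937730818351342)) gripdir (np.float64(-0.058601398738154196), np.float64(0.043961815350340834)) gripmid [ 0.6477 -0.0177  0.1428] markend (np.float64(1.2556887754076638), np.float64(0.05101013090299567)) markdir (np.float64(1.258861862077916), np.float64(0.025349331363446442))
origin z check [ 0.6504111  -0.01810896  0.13581506] rim dist 0.114332826467618
```

```bash
cat >> h.py <<'E'
C0=np.array([.6475,-.018,.1427]); A0=axes(0)[0]
def rep(tag=""):
    m=monitor.sense(); e=m["position"]-C0; f=m["contact_force"]
    print(tag,"t%.2f"%m["clock"],"h%.2fmm"%(1e3*e@A0),"lat",np.round(1e3*(e-(e@A0)*A0),1),"Fa%.1f"%(f@A0),"Ft",np.round(f,1),"Ma%.2f"%(m["ft_torque"]@A0),"gap%.3f"%m["finger_gap"]); return m
E
python3 - <<'E'
from h import *
q=quat(-.058,-1)
env.movel(C0+A0*.05,.15,q); rep("pre")
print(env.movel(C0+A0*.004,.05,q,guard=8)); rep("down")
env.close_gripper(60); rep("closed")
for h in (.002,.0,-.001,-.002,-.003,-.004,-.005,-.006):
    env.movel(C0+A0*h,.02); m=rep("h%.3f"%h)
    if m["contact_force"]@A0>14: break
E
```

```text
pre t2.12 h50.25mm lat [0.2 0.  0.1] Fa0.1 Ft [-0.5 -1.4 -0.2] Ma0.00 gap1.003
False
down t3.19 h4.27mm lat [ 0.2 -0.   0.1] Fa-0.4 Ft [ 0.2  0.  -0.3] Ma-0.02 gap0.993
closed t3.86 h4.05mm lat [ 0.1 -0.2  0. ] Fa0.9 Ft [-0.3 -2.8  0.8] Ma0.01 gap0.127
h0.002 t4.11 h1.90mm lat [ 0.1 -0.2  0. ] Fa0.1 Ft [-0.2 -3.  -0. ] Ma0.02 gap0.131
h0.000 t4.36 h-0.03mm lat [ 0.1 -0.2  0. ] Fa0.7 Ft [-0.3 -3.5  0.6] Ma-0.02 gap0.124
h-0.001 t4.61 h-0.59mm lat [ 0.1 -0.2  0. ] Fa7.4 Ft [-5.5 -3.2  5.6] Ma-0.02 gap0.130
h-0.002 t4.86 h-1.17mm lat [ 0.1 -0.2  0.1] Fa11.9 Ft [-10.   -3.9   8.5] Ma0.03 gap0.133
h-0.003 t5.11 h-1.25mm lat [ 0.2 -0.2  0.1] Fa24.4 Ft [-18.6  -4.7  18.2] Ma0.01 gap0.133
```

Run:
```python
from h import *
env.hold(.2); h=-.003
for i,phi in enumerate(np.linspace(-.058,1.256,14)[1:]):
    env.reach(C0+A0*h,quat(phi,-1)); m=rep("phi%.2f h%.4f"%(phi,h))
    F=m["contact_force"]@A0
    if F<18: h-=min(.001,(20-F)/12e3)
    if F>45 or m["finger_gap"]<.1 or abs(m["ft_torque"]@A0)>1.5: print("stop"); break
import pickle
print(np.round(m["ee_rot"],3),quat(phi,-1).round(3))
fs={n:eyes.grab_frame(n) for n in("scene","side","wrist")}
pickle.dump(fs,open("f2.pkl","wb")); save("pics/w2.png",cv2.resize(fs["wrist"]["frame"],(784,588),interpolation=cv2.INTER_CUBIC))
```

```text
phi0.04 h-0.0030 t5.56 h-1.27mm lat [ 0.2 -0.1  0.1] Fa25.1 Ft [-19.   -3.8  18.8] Ma-0.06 gap0.127
phi0.14 h-0.0030 t5.81 h-1.26mm lat [ 0.2 -0.   0.1] Fa24.5 Ft [-18.5  -3.9  18.4] Ma0.08 gap0.133
phi0.25 h-0.0030 t6.06 h-1.26mm lat [0.2 0.  0.1] Fa24.9 Ft [-19.   -3.1  18.6] Ma0.01 gap0.130
phi0.35 h-0.0030 t6.31 h-1.24mm lat [0.2 0.1 0.1] Fa25.0 Ft [-18.8  -3.7  18.8] Ma-0.02 gap0.133
phi0.45 h-0.0030 t6.56 h-1.27mm lat [0.1 0.2 0.1] Fa24.4 Ft [-18.6  -1.9  18.2] Ma0.01 gap0.128
phi0.55 h-0.0030 t6.81 h-1.26mm lat [0.1 0.2 0. ] Fa24.6 Ft [-18.5  -3.2  18.5] Ma-0.04 gap0.126
phi0.65 h-0.0030 t7.06 h-1.25mm lat [0.1 0.3 0. ] Fa25.9 Ft [-19.6  -1.   19.4] Ma-0.02 gap0.129
phi0.75 h-0.0030 t7.31 h-1.24mm lat [-0.   0.4 -0. ] Fa25.4 Ft [-19.8  -0.7  18.8] Ma-0.05 gap0.124
phi0.85 h-0.0030 t7.56 h-1.25mm lat [-0.   0.4 -0. ] Fa26.6 Ft [-20.8  -1.7  19.6] Ma0.01 gap0.126
phi0.95 h-0.0030 t7.81 h-1.29mm lat [-0.1  0.5 -0.1] Fa25.1 Ft [-19.9  -0.5  18.4] Ma-0.07 gap0.130
phi1.05 h-0.0030 t8.06 h-1.27mm lat [-0.2  0.5 -0.1] Fa25.8 Ft [-19.4   0.3  19.4] Ma-0.05 gap0.126
phi1.15 h-0.0030 t8.31 h-1.26mm lat [-0.3  0.5 -0.1] Fa25.6 Ft [-20.2  -0.2  18.8] Ma-0.10 gap0.134
phi1.26 h-0.0030 t8.56 h-1.25mm lat [-0.4  0.6 -0.2] Fa28.1 Ft [-21.6   0.3  20.9] Ma0.01 gap0.130
[ 0.132  0.531 -0.084  0.833] [ 0.132  0.531 -0.084  0.833]
```

View pics/w2.png

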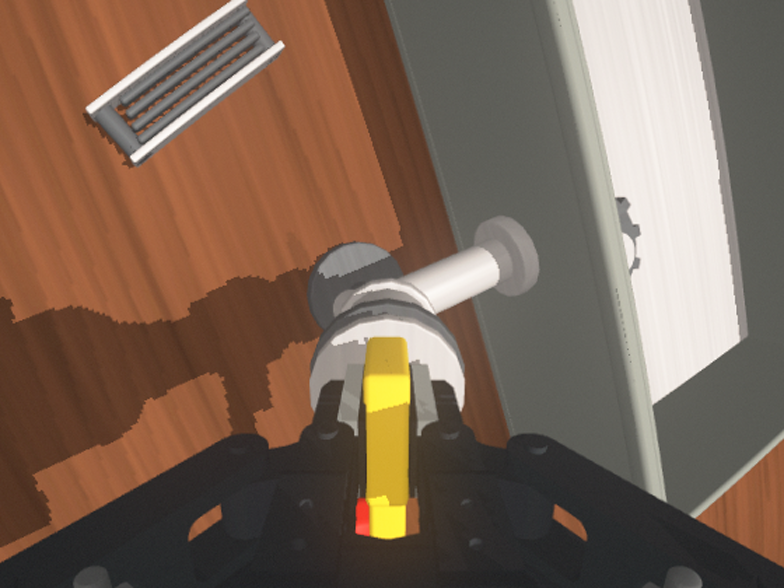

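The wrist picture shows the lever gripped with its tail at (389,515). Red peeks out only on the left, at about (362,517), so the lever may have overshot a little. I'll quantify that and look from the other two cameras.

Run:
```python
from h import *
import pickle
fs=pickle.load(open("f2.pkl","rb"));w=fs["wrist"]
hsv=cv2.cvtColor(w["frame"],cv2.COLOR_RGB2HSV)
a,u,v=axes(0)
ym=cv2.inRange(hsv,(22,120,90),(35,255,255)); rm=cv2.inRange(hsv,(0,180,120),(8,255,255))
print("Rowwise")
for y in range(358,384,4):
    r=np.where(rm[y,240:310])[0]+240; yy=np.where(ym[y,240:310])[0]+240
    print(y,(r.min(),r.max()) if len(r) else None,(yy.min(),yy.max()) if len(yy) else None, w["frame"][y,292:300].tolist() if y==370 else "")
for d,px in ((-.013,(254.5,370)),(-.010,(254.5,370))):
    p=plane(w,[px],C0+a*d,a)[0]-C0; 
    print("red edge along mark: ang",np.arctan2(p@v,p@u),"r",np.hypot(p@u,p@v))
tv=u*np.cos(1.256)+v*np.sin(1.256); s=np.cross(a,tv)
print("pred tip/mark-edges px", proj(w,[C0-a*.012+tv*.045+k*s*.0055 for k in(-1,1)]).round(1).tolist())
def crop(n,x,y,W,H,s): return cv2.resize(fs[n]["frame"][y:y+H,x:x+W],None,fx=s,fy=s,interpolation=cv2.INTER_CUBIC)
save("pics/c3.png",np.hstack([crop("scene",205,190,80,100,5),crop("side",270,200,80,100,5)]))
```

```text
Rowwise
358 (np.int64(255), np.int64(261)) (np.int64(263), np.int64(289)) 
362 (np.int64(254), np.int64(262)) (np.int64(264), np.int64(289)) 
366 (np.int64(254), np.int64(262)) (np.int64(264), np.int64(289)) 
370 (np.int64(254), np.int64(263)) (np.int64(264), np.int64(289)) [[152, 96, 59], [153, 96, 59], [154, 96, 60], [153, 94, 58], [149, 94, 56], [150, 93, 57], [129, 83, 53], [85, 62, 42]]
374 (np.int64(254), np.int64(263)) (np.int64(265), np.int64(289)) 
378 (np.int64(254), np.int64(263)) (np.int64(265), np.int64(289)) 
382 (np.int64(260), np.int64(263)) (np.int64(265), np.int64(288)) 
red edge along mark: ang 1.0408038247439324 r 0.059977656712270996
red edge along mark: ang 1.035130263277635 r 0.057434996338091245
pred tip/mark-edges px [[268.1, 350.1], [289.5, 350.1]]
```

View pics/c3.png

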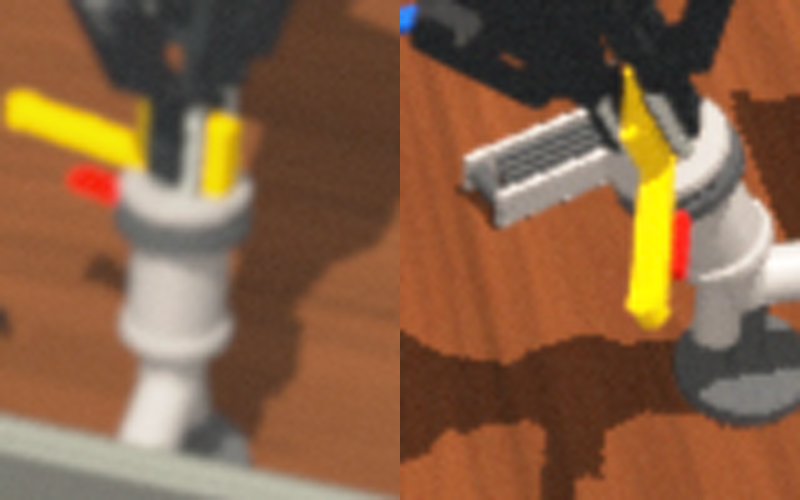

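Run:
```python
from h import *
import pickle
f1=pickle.load(open("f1.pkl","rb"));f2=pickle.load(open("f2.pkl","rb"));f0=pickle.load(open("f0.pkl","rb"))
a,u,v=axes(0); A=lambda q:np.round([np.arctan2(q@v,q@u),np.hypot(q@u,q@v),q@a],4)
w1=(342.2,226.3)
for n,p in(("scene",(218.6,226)),("side",(324.6,255.6))):
    P,e=tri(f1["wrist"],w1,f0[n],p); print("mark w1+",n,P.round(4),round(e,4),A(P-C0))
for d in(-.008,-.012,-.018,-.022):
    m=plane(f1["wrist"],[(309.7,218.1),w1],C0+a*d,a)-C0
    e=plane(f2["wrist"],[(254.5,358),(254.5,378)],C0+a*d,a)-C0
    print(d,"end",A(m[1]),"dir",A(m[1]-m[0])[0],"| red edge in f2",A(e[0]),A(e[1]))
# tail tip now
tw=(277.5,382.5);ts=((648-400)/5+270,316/5+200);tc=(12/5+205,105/5+190)
for n,p in(("scene",tc),("side",ts)):
    P,e=tri(f2["wrist"],tw,f2[n],p);print("tip now",n,P.round(4),round(e,4),A(P-C0))
P,e=tri(f2["scene"],tc,f2["side"],ts);print("tip scene-side",P.round(4),round(e,4),A(P-C0))
```

```text
mark w1+ scene [ 0.6384 -0.0692  0.1173] 0.0021 [ 1.2158  0.0546 -0.0192]
mark w1+ side [ 0.6387 -0.0683  0.1175] 0.0012 [ 1.2156  0.0536 -0.0191]
-0.008 end [ 1.2613  0.0507 -0.008 ] dir 1.2561 | red edge in f2 [ 0.9994  0.0484 -0.008 ] [ 1.0483  0.0608 -0.008 ]
-0.012 end [ 1.2401  0.0518 -0.012 ] dir 1.2561 | red edge in f2 [ 1.0096  0.0516 -0.012 ] [ 1.0551  0.0643 -0.012 ]
-0.018 end [ 1.2101  0.0535 -0.018 ] dir 1.2561 | red edge in f2 [ 1.0228  0.0564 -0.018 ] [ 1.0639  0.0696 -0.018 ]
-0.022 end [ 1.1911  0.0546 -0.022 ] dir 1.2561 | red edge in f2 [ 1.0304  0.0595 -0.022 ] [ 1.0691  0.0732 -0.022 ]
tip now scene [ 0.6293 -0.0862  0.1341] 0.0242 [ 1.2835e+00  7.1200e-02 -1.0000e-04]
tip now side [ 0.6302 -0.0844  0.1171] 0.0086 [ 1.191   0.0715 -0.0159]
tip scene-side [ 0.6206 -0.0991  0.1339] 0.0018 [1.2373 0.0858 0.0034]
```

The red beside the tail in the wrist view lies at a radius of 60–70 mm. It is the bell behind the tail, because the tab ends at 52 mm. From the scene and side cameras, the tip is at 1.237 and the mark at 1.24, and the tip has sunk about 5 mm. So the lever is on the mark. Next: hold, unload to zero force, release and back off.

Run:
```python
from h import *
import pickle
q=quat(1.256,-1)
env.hold(.4); rep("held")
env.movel(C0-A0*.0016,.02,q); rep("unload")
env.release(); rep("open")
env.movel(C0+A0*.06,.08,q); rep("away")
env.reach(C0+A0*.11,quat(.6,-1)); env.hold(.3); rep("back")
fs={n:eyes.grab_frame(n) for n in("scene","side","wrist")}
pickle.dump(fs,open("f3.pkl","wb")); save("pics/w3.png",cv2.resize(fs["wrist"]["frame"],(784,588),interpolation=cv2.INTER_CUBIC))
```

```text
held t9.11 h-1.24mm lat [-0.3  0.5 -0.2] Fa29.0 Ft [-22.2  -1.4  21.7] Ma-0.04 gap0.129
unload t9.36 h-1.13mm lat [-0.4  0.6 -0.2] Fa12.2 Ft [-10.2  -0.8   8.8] Ma-0.01 gap0.130
open t10.07 h-1.62mm lat [-0. -0. -0.] Fa0.3 Ft [0.5 0.4 0.6] Ma-0.09 gap1.003
away t10.98 h59.62mm lat [-0.3 -0.  -0.1] Fa-0.2 Ft [ 0.9 -1.1  0.2] Ma-0.02 gap0.997
back t11.96 h109.63mm lat [-0.1  0.  -0.1] Fa0.1 Ft [ 0.1 -0.3  0.1] Ma-0.02 gap1.002
```

View pics/w3.png

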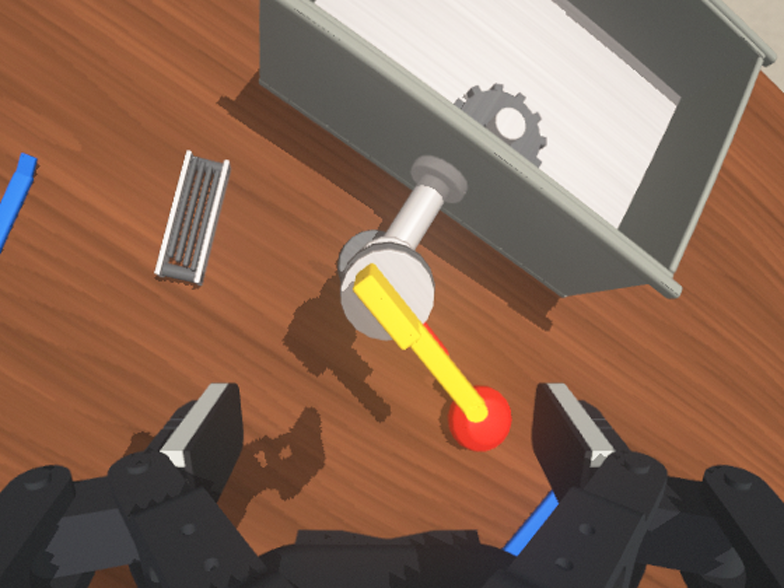

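The lever stays over the mark with nobody holding it: grip (388,305), tail tip (481,412), and a sliver of the red tab showing beside the tail at about (432,338). The bell and hex key set have not moved. One numeric check of angle and steadiness comes next; if it passes, I'll hand in.

Run:
```python
from h import *
import pickle
f=pickle.load(open("f3.pkl","rb"));w=f["wrist"]; a,u,v=axes(0)
A=lambda q:np.round([np.arctan2(q@v,q@u),np.hypot(q@u,q@v)],4)
k=lambda *p:(np.array(p)+.5)/1.4-.5
C=C0-a*.005
g=plane(w,k((364,276),(409,338)),C+a*.03,a); t=plane(w,k((481,412)),C+a*.01,a)[0]
cc=plane(w,k((387.5,292)),C,a)[0]
print("grip dir",A(g[1]-g[0]),"tip from C",A(t-C),"collar c",(cc-C).round(4))
w2=eyes.grab_frame("wrist"); env.hold(1.); w3=eyes.grab_frame("wrist")
def cen(fr):
    m=cv2.inRange(cv2.cvtColor(fr["frame"],cv2.COLOR_RGB2HSV),(22,150,90),(35,255,255)); M=cv2.moments(m,True); return M["m10"]/M["m00"],M["m01"]/M["m00"]
print(cen(w),cen(w2),cen(w3))
ang=A(t-C)[0]
if abs(ang-1.24)<.09 and np.hypot(*(np.array(cen(w))-cen(w3)))<.3: job.hand_in(); print("handed in",monitor.sense()["clock"])
```

```text
grip dir [1.2068 0.0377] tip from C [1.2596 0.0839] collar c [-0.0002  0.0009 -0.0001]
(296.61597838672327, 241.47047472018525) (296.65478496706703, 241.5350639287098) (296.5328692962104, 241.4787316318639)
the job is handed in; nothing more can be done
the job is handed in; nothing more can be done
```

I shut the drain cock and handed the job in at about 13 s; the hand-in gives no verdict.

I pinched the yellow grip, pressed the plug in along the axis with about 25 N, and turned the lever from -0.06 to 1.256 rad while pressing. Then I held it, eased the press to 12 N, let go and backed off.

**Lever on the mark:** after release the lever read 1.21 rad along the grip and 1.26 rad at the tip. The mark read 1.21 to 1.26 rad depending on the camera pair, against a tolerance of 0.14 rad.

**Standing still:** the lever's centroid moved about 0.1 pixel or less over the last second, and the robot touched nothing.

**Plug depth:** I could not measure this directly. From the gripper's travel and the tail's drop I put it at roughly 5 mm, at or near its stop. The force readings did not fully fit the stated depth at 12 N, and the plug sank no further during the turn. However, the lever stayed put when released, and a loose one would swing back.

**Bystanders:** the bell, hex key set and tyre levers were never approached. The bell and hex key set looked unmoved in the last picture; the tyre levers were only partly in view.

**False alarm:** red beside the tail in one wrist picture looked like an overshoot. It turned out to be the bell behind it.

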